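# Stow two tubes in a V-cradle, chocking each layer

### The arm

A 6-joint arm with a two-finger parallel gripper is mounted at the origin on the work surface. World frame = base frame: x ahead of the robot, y to its left, z up, the work surface at z = 0. Lengths are in m, angles in rad, forces in N, time in s.
With the tool pointing down it reaches from about 0.425 to 0.95 m from the base axis. Payload 3.5 kg.
Tool frame: the origin (TCP) lies between the finger pads; the fingertips stand 19 mm ahead of it and the grasp point (between the pads) is the TCP; z points along the fingers, y is the line along which they close (so a half turn about z gives the same grasp; the last joint's range is limited). The gripper opens to 85 mm and grips with 20 to 120 N. Pads are 22 mm wide; open, the fingers measure 114 mm over their backs; the gripper's body (76 mm by 85 mm) begins 54 mm behind the grasp point. The pads swing forward as they close: fully open they stand 13 mm farther back than shut.
Start: joints at [-1.413, 0.286, 1.577, -0, 1.279, -0.15], TCP at [0.205, -0.643, 0.25] pointing down, gripper open.
Joint ranges: [-2.77, 2.77], [-0.9, 2.22], [0.21, 2.48], [-1.53, 4.67], [0.24, 2.81], [-2.84, 2.84]. Speed limits (rad/s): [2.79, 2.79, 3.14, 3.14, 3.14, 3.14].

### API

Orientations are given as a unit quaternion [x, y, z, w].
In Python, from plant import get_state, cams, ctrl gives the robot as it stands. The module is installed in compiled form; this text tells all that it offers.
- The arm moves only by the tool jog_arm, never from a script. Its argument "deltas" is text: rows parted by semicolons, each of 6 numbers parted by spaces: the shift along the world's x, y, z normalised to -1 to 1, where 1 is 0.02 m, then the turn, a rotation vector about the world's x, y, z normalised to -1 to 1, where 1 is 0.1 rad. In form: x y z ax ay az; .... A call has 1 to 20 rows; each row shifts and turns the commanded pose from where the row before left it; what a row does not reach is not made up. A row lasts 1/8 s, in which the tool goes at most 62.5 mm and 10.7 degrees, less where a joint would pass 70% of its speed; a pose out of reach is approached as far as the arm can. A call with a number of a shift or a turn outside -1 to 1 is refused whole. A call with a gripper value outside its range is refused whole. "gripper" is the opening, from 0 (shut) to 1 (fully open), set as the call begins (left out, the last holds). The fingers move at their own pace and stop on an object; "squeeze" is the grip in N (left out, the last holds). Time passes only in rows, so rows that do not move let the fingers close. It gives the time, the measured TCP pose, the force, the opening and the grip force at its end, in the units of the state.
- get_state(): the state, without advancing time (a new reading comes with each control period).
- cams.read_camera(name): name is "scene" or "top" or "wrist"; returns a dict with "color" (384x512x3 uint8, blue, green, red), "vfov" (degrees; the focal length in pixels is half the picture's height over the tangent of half this angle, whatever the lens; pixels are square), "cx", "cy" (the principal point, pixels), "rvec" (rotation vector, rad) and "tvec" (3), from world to camera coordinates, as OpenCV has them. Camera axes: x right, y down, z forward; pixel columns grow to the right and rows downward; lengths in m; the calibration is good to about 2 mm. A picture is of the moment at which its call begins. There is no depth.
- ctrl.sign_off(): hands the job in; it is judged then, once.
The state is a dict: "time": time; "qpos": joint angles; "dq": joint speeds; "joint_efforts": joint torques, N m; "eef_pos": TCP position; "tcp_rot": TCP orientation; "contact_force": force on the tool from outside, world axes, zero at the start; "wrist_torque": the same for the moment, N m; "opening": opening from 0.0 (shut) to 1.0 (fully open); "finger_force": force on a finger pad.
Only numpy, scipy, OpenCV 4.12 (cv2) and the standard library are available. Lean on these libraries where they do the work, as an engineer would, in place of code of your own. Each camera call takes 0.05 s, during which the arm holds its last target. There are 200 camera calls.

### The job

Stow the two tubes from the sloping rack in two layers. Lay the copper tube in the two V-brackets of the green cradle and stand the wooden saddle chock over its middle, feet flat on the green plate; then lay the brass tube in the V-brackets on top of the saddle and stand the red cap chock over its middle, feet flat on the saddle. Centre each piece, set it down rather than dropping it, and leave the other things on the bench alone.

Things in the scene. Friction and masses are not known exactly. Their poses are not given: they have to be found in the camera images.
- cradle: Fixed level green steel plate 170 (x) x 100 (y) x 12 mm, origin under its centre on the bench. Two dark 90-degree V-brackets on it (16 mm thick, at x = -64 and +64 mm, 112 mm apart inside, V mouth 37 mm, tops 41 mm above the bench) carry one tube along its x axis. Yaw up to 0.45 rad.
- seat (a point): Where the centre of the copper tube belongs when seated in the cradle: 42 mm above the cradle's origin; x axis along the tube.
- plate (a point): Top of the green plate at the cradle's centre, 12 mm above its origin: where the saddle chock's origin belongs; x axis along the tube.
- rack: Fixed rack; origin on the bench under its centre. Its 186 x 160 mm wooden board rises 30 degrees along rack +x (away from the robot; yaw -0.3 to 0.5 rad). Two tubes lie up the slope at y = -45 and +45 mm, axis 26 mm off the board, middle at x = -13, z = 87.5 mm, each in two V-brackets 55 mm either side of its middle, with a stop at the low end. Lift them off square to the slope.
- copper_tube: Reddish copper tube, 28 mm outside diameter, 170 mm long, about 0.25 kg; origin at its middle on the axis, x along the tube (at the start rising at 30 degrees, in either place of the rack). It may spin about its own axis.
- brass_tube: Yellow brass tube of the same size and mass, origin at its middle on the axis, x along the tube; lies in the rack's other place.
- saddle_chock: Pale wooden saddle standing on two legs, 96 long (x), 60 wide (y, grip its flat sides), origin between its feet, 0.22 kg. Legs 10 thick leave a notch 40 wide; its 90-degree roof clears a seated tube by 1.5. Deck 60 above the feet, with two dark V-brackets (14 thick, at x = -38 and +38, mouth 37, tops 85 above the feet). All mm. Either way round fits.
- saddle_seat (a point): Where the centre of the brass tube belongs in the saddle's V-brackets: 86 mm above the saddle's feet; x axis along the saddle.
- saddle_deck (a point): Top of the saddle's deck at its centre, 60 mm above its feet: where the cap chock's origin belongs; x axis along the saddle.
- cap_chock: Red chock, 50 mm long (x), 60 mm wide (y, gripped across its flat sides), 56 mm high with a flat top, about 0.22 kg; origin under its centre, between the feet; standing upright. Two legs 10 mm thick leave a notch 40 mm wide with a 90-degree roof that clears a tube in the saddle by 1.5 mm. Either way round fits.
- hammer: Bystander: hammer, 260 mm, lying near the robot; origin at its underside.
- copper_bowl: Bystander: copper bowl, 100 mm wide, 45 mm high; origin under its centre.
- sugar_box: Bystander: silver sugar box with a finial, 76 x 61 x 83 mm; origin under its centre.
- rivet_mug: Bystander: dark steel cup, 72 mm wide, 80 mm high, beside the chocks; origin under its centre.
- mallet_head: Bystander: dark wooden mallet head, 52 mm across, 60 mm high; origin under its centre.
- brass_weight: Bystander: brass weight with a knob, 48 mm wide, 52 mm high; origin under its centre.
- stake_block: Bystander: wooden block 60 x 50 x 50 mm; origin under its centre.
Not all that is in view belongs to the job. Leave any black or pink look-alike of the copper_tube alone.

How it is judged:
On the way, in this order (a step that is already met when the one before it is completed fails the run):
1. copper tube lies in both V-brackets of the cradle, let go (angle between the x axis of copper_tube and the x axis of seat, either way round below 0.06 rad and x of copper_tube in the frame of seat between -0.015 and 0.015 m and y of copper_tube in the frame of seat between -0.004 and 0.004 m and z of copper_tube in the frame of seat between -0.004 and 0.004 m and contact force between the fingers and copper_tube below 0.1 N and linear speed of copper_tube below 0.03 m/s), for 0.2 s.
2. saddle chock stands over the copper tube on the green plate, let go (angle between the x axis of copper_tube and the x axis of seat, either way round below 0.06 rad and x of copper_tube in the frame of seat between -0.015 and 0.015 m and y of copper_tube in the frame of seat between -0.004 and 0.004 m and z of copper_tube in the frame of seat between -0.004 and 0.004 m and angle between the x axis of saddle_chock and the x axis of plate, either way round below 0.12 rad and angle between saddle_chock's own z axis and vertical below 0.06 rad and x of saddle_chock in the frame of plate between -0.014 and 0.014 m and y of saddle_chock in the frame of plate between -0.006 and 0.006 m and z of saddle_chock in the frame of plate between -0.004 and 0.004 m and contact force between the fingers and saddle_chock below 0.1 N and linear speed of saddle_chock below 0.03 m/s), for 0.2 s.
3. brass tube lies in the saddle's V-brackets, let go (angle between the x axis of copper_tube and the x axis of seat, either way round below 0.06 rad and x of copper_tube in the frame of seat between -0.015 and 0.015 m and y of copper_tube in the frame of seat between -0.004 and 0.004 m and z of copper_tube in the frame of seat between -0.004 and 0.004 m and angle between the x axis of saddle_chock and the x axis of plate, either way round below 0.12 rad and angle between saddle_chock's own z axis and vertical below 0.06 rad and x of saddle_chock in the frame of plate between -0.014 and 0.014 m and y of saddle_chock in the frame of plate between -0.006 and 0.006 m and z of saddle_chock in the frame of plate between -0.004 and 0.004 m and angle between the x axis of brass_tube and the x axis of saddle_seat, either way round below 0.06 rad and x of brass_tube in the frame of saddle_seat between -0.015 and 0.015 m and y of brass_tube in the frame of saddle_seat between -0.004 and 0.004 m and z of brass_tube in the frame of saddle_seat between -0.004 and 0.004 m and contact force between the fingers and brass_tube below 0.1 N and linear speed of brass_tube below 0.03 m/s), for 0.2 s.
4. cap chock stands over the brass tube on the saddle, let go (angle between the x axis of copper_tube and the x axis of seat, either way round below 0.06 rad and x of copper_tube in the frame of seat between -0.015 and 0.015 m and y of copper_tube in the frame of seat between -0.004 and 0.004 m and z of copper_tube in the frame of seat between -0.004 and 0.004 m and angle between the x axis of saddle_chock and the x axis of plate, either way round below 0.12 rad and angle between each of saddle_chock, cap_chock's own z axis and vertical below 0.06 rad and x of saddle_chock in the frame of plate between -0.014 and 0.014 m and y of saddle_chock in the frame of plate between -0.006 and 0.006 m and z of saddle_chock in the frame of plate between -0.004 and 0.004 m and angle between the x axis of brass_tube and the x axis of saddle_seat, either way round below 0.06 rad and x of brass_tube in the frame of saddle_seat between -0.015 and 0.015 m and y of brass_tube in the frame of saddle_seat between -0.004 and 0.004 m and z of brass_tube in the frame of saddle_seat between -0.004 and 0.004 m and angle between the x axis of cap_chock and the x axis of saddle_deck, either way round below 0.12 rad and x of cap_chock in the frame of saddle_deck between -0.01 and 0.01 m and y of cap_chock in the frame of saddle_deck between -0.006 and 0.006 m and z of cap_chock in the frame of saddle_deck between -0.004 and 0.004 m and contact force between the fingers and cap_chock below 0.1 N and linear speed of cap_chock below 0.03 m/s), for 0.2 s.
At the end, for the whole second after the job is handed in: Each tube in its V-brackets (15 mm lengthwise, 4 mm sideways and height, 0.06 rad); saddle feet on the plate, cap feet on the saddle deck (14 and 10 mm lengthwise, 6 mm sideways, 4 mm height, yaw 0.12, upright 0.06 rad); all four let go and at rest (all of step 4 and contact force between the fingers and copper_tube below 0.1 N and linear speed of each of copper_tube, saddle_chock, brass_tube below 0.03 m/s and contact force between the fingers and saddle_chock below 0.1 N and contact force between the fingers and brass_tube below 0.1 N); the robot touches nothing.
It fails at once if the copper tube is dropped (falls faster than 0.7 m/s out of the fingers, some 25 mm) ((contact force between the fingers and copper_tube below 0.05 N and linear speed of copper_tube above 0.7 m/s)).
It fails at once if the saddle chock is dropped (falls faster than 0.7 m/s out of the fingers, some 25 mm) ((contact force between the fingers and saddle_chock below 0.05 N and linear speed of saddle_chock above 0.7 m/s)).
It fails at once if the brass tube is dropped (falls faster than 0.7 m/s out of the fingers, some 25 mm) ((contact force between the fingers and brass_tube below 0.05 N and linear speed of brass_tube above 0.7 m/s)).
It fails at once if the cap chock is dropped (falls faster than 0.7 m/s out of the fingers, some 25 mm) ((contact force between the fingers and cap_chock below 0.05 N and linear speed of cap_chock above 0.7 m/s)).
It fails at once if a bystander is moved more than 25 mm (distance of any of hammer, copper_bowl, sugar_box, rivet_mug, mallet_head, brass_weight, stake_block from where it was at the start of the episode above 0.025 m).
It also fails if it takes over 72 s, if anything falls off the work surface, if the arm or the gripper's body presses on something with over 40 N, if the wrist force passes 120 N, or if a joint passes its speed limit or range.

## Working session

There is one attempt and no reset: what is moved stays moved. The work goes in short steps, Python scripts to look and compute and a tool call to move; the robot and the scene stay as the last step left them, time stands still between calls to the robot, and variables do not carry over. Pictures are saved under pics/ and viewed, at most 10 in all, crops included, and the job is handed in when it is done.

Besides the shell and the picture viewer there is one more tool, called after "Emit:" as name(argument=value, ...), one argument or row to a line, values as JSON. jog_arm: Moves the arm, as the interface text tells. Its arguments: {"type":"object","properties":{"deltas":{"type":"string"},"gripper":{"type":"number"},"squeeze":{"type":"number"}},"required":["deltas"]}

```bash
mkdir -p pics; cat > h.py <<'E'
import numpy as np, cv2
from plant import get_state, cams, ctrl
def cam(n):
    c=cams.read_camera(n); h=c["color"].shape[0]
    f=h/2/np.tan(np.radians(c["vfov"])/2)
    c["K"]=np.array([[f,0,c["cx"]],[0,f,c["cy"]],[0,0,1.]]); c["R"]=cv2.Rodrigues(np.array(c["rvec"],float))[0]; c["t"]=np.array(c["tvec"],float).ravel(); return c
def proj(c,P):
    return cv2.projectPoints(np.array(P,float).reshape(-1,3),np.array(c["rvec"],float),c["t"],c["K"],None)[0].reshape(-1,2)
def onz(c,px,z):
    px=np.array(px,float).reshape(-1,2); d=np.c_[px,np.ones(len(px))]@np.linalg.inv(c["K"]).T@c["R"]; o=-c["R"].T@c["t"]
    z=np.broadcast_to(z,len(px)); return o+d*((z-o[2])/d[:,2])[:,None]
E
python3 - <<'E'
from h import *
import pickle
D={n:cam(n) for n in("scene","top","wrist")}; pickle.dump(D,open("d0.pkl","wb"))
for n in D:
    c=D[n]; print(n,c["vfov"],c["color"].shape,(-c["R"].T@c["t"]).round(3),c["R"][2].round(2))
print(get_state())
cv2.imwrite("pics/scene0.png",cv2.resize(D["scene"]["color"],(800,600)))
cv2.imwrite("pics/top0.png",cv2.resize(D["top"]["color"],(800,600)))
E
```

```text
scene 43.59411956534586 (384, 512, 3) [ 1.601 -0.87   1.056] [-0.63  0.53 -0.57]
top 54.34540219330885 (384, 512, 3) [0.452 0.025 1.099] [ 0.09 -0.01 -1.  ]
wrist 62.017809433783384 (384, 512, 3) [ 0.275 -0.621  0.372] [-0.28 -0.09 -0.96]
{'time': 0.15, 'qpos': array([-1.41298273e+00,  2.87031775e-01,  1.57785392e+00,  1.33807776e-05,
        1.27860693e+00, -1.49997925e-01]), 'dq': array([ 4.77809683e-04, -4.20327381e-03, -3.90896572e-03, -1.02101533e-03,
        7.78040201e-05, -1.45749696e-03]), 'joint_efforts': array([ 1.49742602e-03, -4.06602824e+01, -2.93139875e+01, -1.01311548e-04,
        3.95592564e-03, -6.05117748e-06]), 'eef_pos': array([ 0.20446302, -0.6427824 ,  0.24921134]), 'tcp_rot': array([ 9.88179719e-01,  1.53296906e-01,  2.69254947e-06, -9.50006102e-04]), 'contact_force': array([-0.37296846, -0.52535959, -0.41767092]), 'wrist_torque': array([-0.07656663,  0.04627491,  0.02161579]), 'finger_force': 0.0, 'opening': 1.0000345661400345}
```

View pics/top0.png

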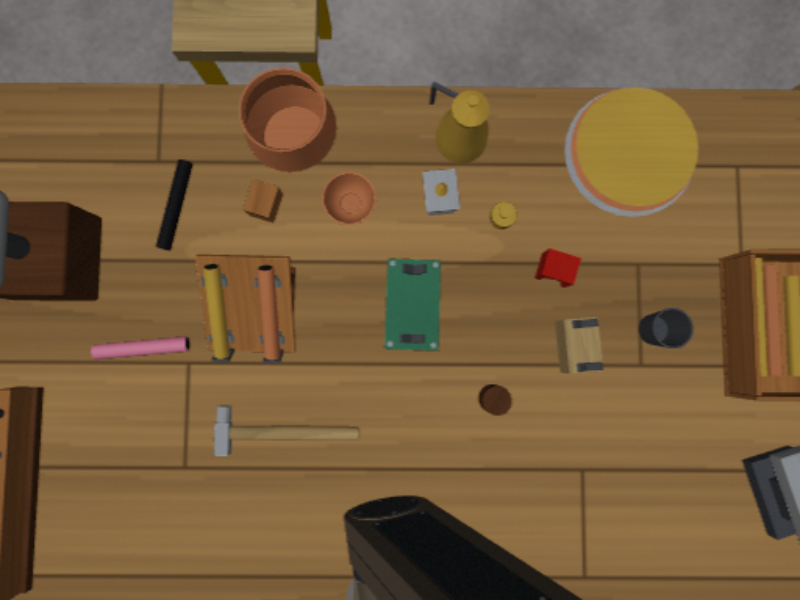

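View pics/scene0.png

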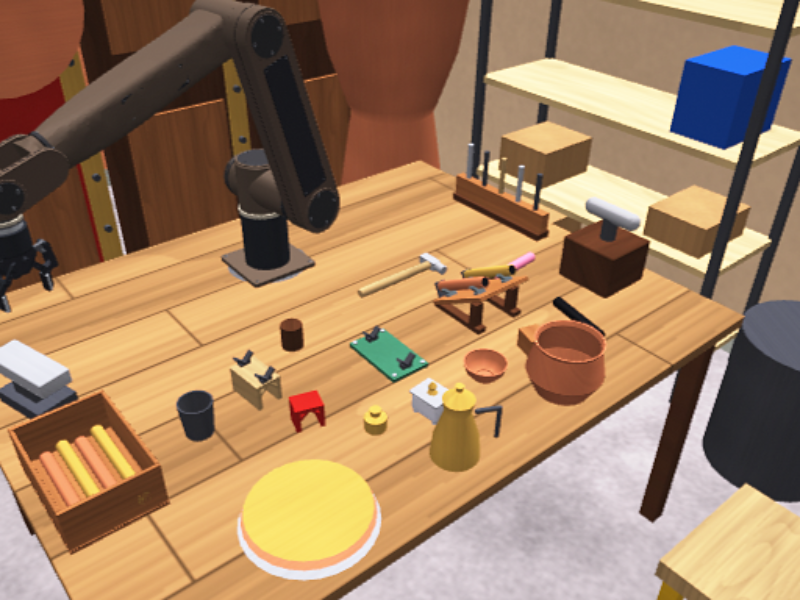

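Candidates for the copper tube (top view, 800 px): (268,313) in the rack, right-hand place; the pink one at (140,348), the black at (173,205), and crate tubes near (775,320). I choose the rack's right place. Brass is (217,313), the saddle (582,345), the cap (558,267) and the cradle (413,305).

```bash
cat >> h.py <<'E'
def Rz(a): return np.array([[np.cos(a),-np.sin(a),0],[np.sin(a),np.cos(a),0],[0,0,1]])
def box(x0,x1,y0,y1,z0,z1): return np.array([[x,y,z] for x in(x0,x1) for y in(y0,y1) for z in(z0,z1)])/1000.
CAP=[box(-25,25,-30,-20,0,56),box(-25,25,20,30,0,56),box(-25,25,-30,30,38,56)]
SAD=[box(-48,48,-30,-20,0,60),box(-48,48,20,30,0,60),box(-48,48,-30,30,42,60)]
PLATE=[box(-85,85,-50,50,0,12)]
def sil(c,parts,p,S=4):
    h,w=c["color"].shape[:2]; m=np.zeros((h*S,w*S),np.uint8)
    for b in parts:
        q=proj(c,b@Rz(p[3]).T+p[:3]); q=((q+.5)*S-.5)
        cv2.fillConvexPoly(m,cv2.convexHull(np.round(q*16).astype(np.int32)),255,cv2.LINE_AA,4)
    return cv2.resize(m,(w,h),interpolation=cv2.INTER_AREA)/255.
def fit(views,parts,p0,z,step=(.01,.01,.1)):
    from scipy.optimize import minimize
    f=lambda v:sum(np.abs(sil(c,parts,[v[0],v[1],z,v[2]])-m).sum()/m.sum() for c,m in views)
    v0=np.array(p0,float); s=np.diag(step)
    for _ in range(3):
        r=minimize(f,v0,method="Nelder-Mead",options=dict(initial_simplex=np.vstack([v0,v0+s,]),xatol=1e-5,fatol=1e-5)); v0=r.x; s=s/2
    return r.x,r.fun/len(views)
def near(c,m,P,r):
    q=proj(c,P)[0]; y,x=np.indices(m.shape); return m*((x-q[0])**2+(y-q[1])**2<r*r)
def hsv(c): return cv2.cvtColor(c["color"],cv2.COLOR_BGR2HSV).astype(int)
E
python3 - <<'E'
from h import *
import pickle
D=pickle.load(open("d0.pkl","rb")); T,S=D["top"],D["scene"]
px=lambda *a:np.array(a)*.64
for n,p,z in [("copper",(268,313),.0875),("brass",(217,313),.0875),("cradle",(413,305),.012),("saddle",(582,345),.06),("cap",(558,264),.056),("mug",(667,328),.05),("mallet",(495,400),.05)]: print(n,onz(T,px(*p),z)[0].round(3))
for n in "scene","top": 
  H=hsv(D[n]); D[n]["H"]=H
red=lambda c:((c["H"][...,0]<4)|(c["H"][...,0]>176))&(c["H"][...,1]>200)&(c["H"][...,2]>90)
green=lambda c:(abs(c["H"][...,0]-75)<15)&(c["H"][...,1]>90)
pal=lambda c:(abs(c["H"][...,0]-20)<6)&(c["H"][...,1]<125)&(c["H"][...,2]>120)
for n,mk,parts,P,z,r in [("cap",red,CAP,onz(T,px(558,264),.056)[0],0,50),("cradle",green,PLATE,onz(T,px(413,305),.012)[0],0,80)]:
  vs=[]
  for c in (T,S):
    m=near(c,mk(c).astype(np.uint8),[P[0],P[1],.03],r)
    if n=="cradle": m=cv2.morphologyEx(m,cv2.MORPH_CLOSE,np.ones((13,13),np.uint8))
    vs.append((c,m.astype(float))); print(n,m.sum())
  for V in (vs,vs[:1],vs[1:]): 
    for a in(-.3,.3):
      o=fit(V,parts,[P[0],P[1],a],z); print(n,o[0].round(4),round(o[1],3))
for c in(T,S):
  print(T["H"][215:225,365:380:5].reshape(-1,3)[:6].tolist())
  break
a=T["color"][180:260,340:420]; cv2.imwrite("pics/c1.png",np.hstack([cv2.resize(a,(400,400),interpolation=3),cv2.resize(T["color"][155:240,120:205],(400,400),interpolation=3)]))
E
```

```text
copper [0.514 0.245 0.087]
brass [0.514 0.333 0.087]
cradle [ 0.536 -0.009  0.012]
saddle [ 0.463 -0.308  0.06 ]
cap [ 0.608 -0.269  0.056]
mug [ 0.494 -0.465  0.05 ]
mallet [ 0.365 -0.154  0.05 ]
cap 388
cap 339
cap [ 0.6063 -0.2751 -0.3923] 0.255
cap [ 0.6062 -0.2751 -0.3958] 0.256
cap [ 0.6058 -0.2735 -0.3138] 0.299
cap [ 0.6059 -0.2741 -0.3114] 0.299
cap [ 0.6077 -0.2762 -0.4007] 0.199
cap [ 0.6077 -0.276  -0.399 ] 0.199
cradle 1904
cradle 811
cradle [ 0.5377 -0.0075 -0.031 ] 0.126
cradle [ 0.5378 -0.0078 -0.017 ] 0.126
cradle [ 0.5387 -0.0071 -0.0241] 0.064
cradle [ 0.5382 -0.0075 -0.0228] 0.064
cradle [ 0.5366 -0.0091 -0.0494] 0.185
cradle [ 0.5362 -0.0085 -0.0355] 0.185
[[20, 105, 150], [20, 106, 144], [20, 106, 144], [20, 106, 151], [20, 106, 144], [20, 107, 146]]
```

View pics/c1.png

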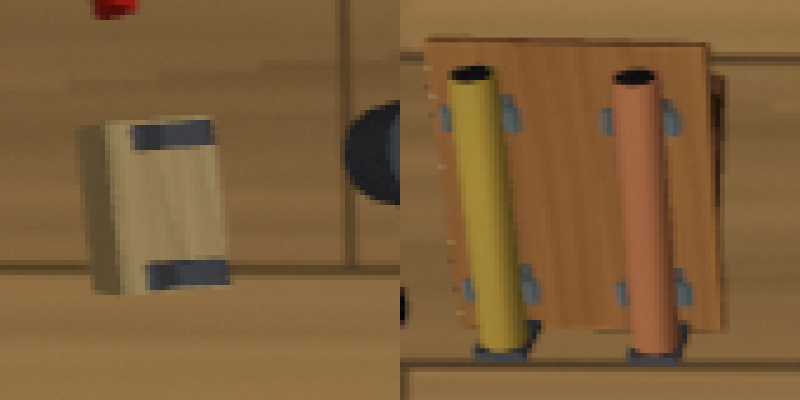

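The crop shows pure copper on the right and yellow brass on the left of the rack, and the saddle at crop (165,205), its long axis about along x. I'll move and look with the wrist camera on the way.

Emit:
jog_arm(
  deltas="0.95 1 0 0 0 -0.2;0.95 1 0 0 0 -0.2;0.95 1 0 0 0 -0.2;0.95 1 0 0 0 -0.2;0.95 1 0 0 0 -0.2;0.95 1 0 0 0 -0.2;0.95 1 0 0 0 -0.2;0.95 1 0 0 0 -0.2;0.95 1 0 0 0 -0.2;0.95 1 0 0 0 -0.2;0.95 1 0 0 0 -0.2;0.95 1 0 0 0 -0.2;0.95 1 0 0 0 -0.2;0.95 1 0 0 0 -0.2;0.95 1 0 0 0 -0.2;0.95 1 0 0 0 -0.2;0.95 1 0 0 0 -0.2;0 0 0 0 0 0",
)

```text
time: 2.4
eef_pos: [0.5282, -0.3019, 0.2499]
tcp_rot: [1.0, -0.015, -0.0, -0.0]
contact_force: [0.1, 0.2, 0.5]
opening: 0.999
finger_force: 0.0
```

```bash
python3 - <<'E'
from h import *
import pickle
W=cam("wrist"); pickle.dump(W,open("w1.pkl","wb")); s=get_state(); print(s["eef_pos"],s["tcp_rot"],(-W["R"].T@W["t"]).round(3))
cv2.imwrite("pics/w1.png",cv2.resize(W["color"],(800,600),interpolation=3))
E
```

```text
[ 0.52764192 -0.30268225  0.24987889] [ 9.99884872e-01 -1.51669232e-02 -4.47593816e-04 -7.68619078e-05] [ 0.602 -0.305  0.373]
```

Emit:
jog_arm(
  deltas="0 1 0 0 0 0;0 1 0 0 0 0;0 1 0 0 0 0;0 1 0 0 0 0;0 1 0 0 0 0;0 1 0 0 0 0;0 1 0 0 0 0;0 1 0 0 0 0;0 1 0 0 0 0;0 1 0 0 0 0;0 1 0 0 0 0;0 1 0 0 0 0;0 1 0 0 0 0;0 1 0 0 0 0;0 1 0 0 0 0",
)

```text
time: 4.32
eef_pos: [0.5275, -0.0019, 0.2503]
tcp_rot: [1.0, -0.016, 0.0, -0.0]
contact_force: [0.5, -0.3, 0.8]
opening: 0.999
finger_force: 0.0
```

```bash
python3 - <<'E'
from h import *
import pickle
W=cam("wrist"); pickle.dump(W,open("w2.pkl","wb")); s=get_state(); print(s["eef_pos"],s["tcp_rot"])
E
```

```text
[ 5.27302026e-01 -5.72686788e-05  2.50305399e-01] [ 9.99881281e-01 -1.53830182e-02 -6.81811952e-05 -8.84644394e-04]
```

Emit:
jog_arm(
  deltas="-0.2 1 0.2 0 0 0;-0.2 1 0.2 0 0 0;-0.2 1 0.2 0 0 0;-0.2 1 0.2 0 0 0;-0.2 1 0.2 0 0 0;-0.2 1 0.2 0 0 0;-0.2 1 0.2 0 0 0;-0.2 1 0.2 0 0 0;-0.2 1 0.2 0 0 0;-0.2 1 0.2 0 0 0;0 1 0 0 0 0;0 1 0 0 0 0;0 1 0 0 0 0;0 0 0 0 0 0",
)

```text
time: 6.12
eef_pos: [0.4873, 0.258, 0.2902]
tcp_rot: [1.0, -0.015, -0.0, 0.0]
contact_force: [-0.3, -1.0, 0.2]
opening: 1.003
finger_force: 0.0
```

```bash
python3 - <<'E'
from h import *
import pickle
W=cam("wrist"); pickle.dump(W,open("w3.pkl","wb")); s=get_state(); print(s["eef_pos"],s["tcp_rot"],s["qpos"],s["time"])
a=pickle.load(open("w1.pkl","rb"))["color"]; b=pickle.load(open("w2.pkl","rb"))["color"]
cv2.imwrite("pics/m1.png",cv2.resize(np.vstack([np.hstack([a,b]),np.hstack([W["color"],W["color"]*0])])[:,:],(800,600),interpolation=cv2.INTER_AREA))
cv2.imwrite("pics/w3.png",cv2.resize(W["color"],(800,600),interpolation=3))
E
```

```text
[0.48738838 0.25726498 0.29013963] [ 9.99880380e-01 -1.54632336e-02 -1.82446333e-04  2.85802973e-04] [ 3.01735853e-01 -1.64961471e-02  1.83947981e+00 -4.43239466e-04
  1.31913399e+00  1.90357037e+00] 6.175
```

View pics/m1.png

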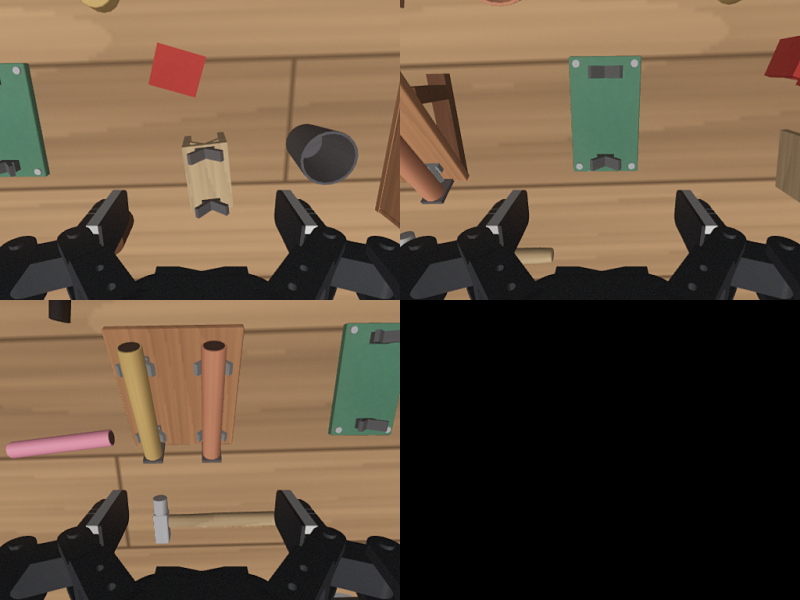

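View pics/w3.png

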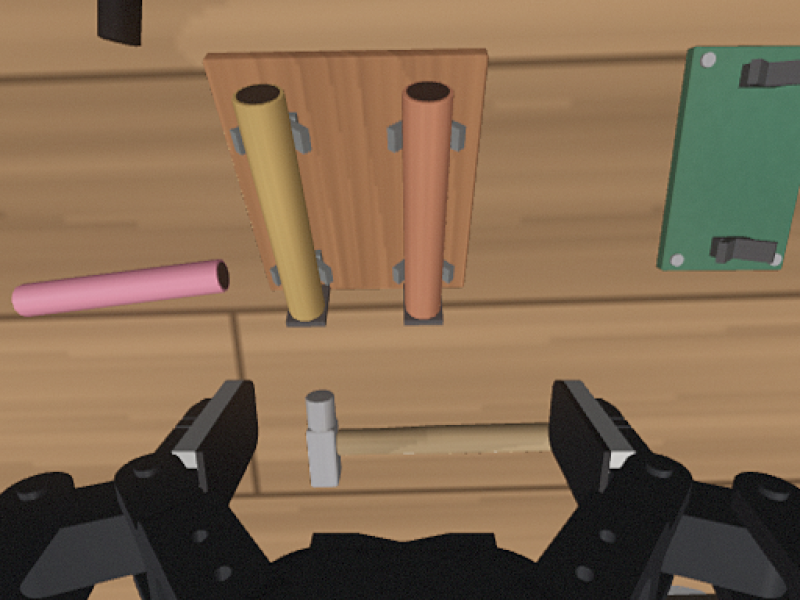

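w3 shows the rack: brass top end at (260,95), copper top end at (428,92), low ends near (305,320) and (423,320). The cradle is at the right, and the hammer lies below at about (400,440). w1 shows the red cap top and the saddle. Now fitting all the poses.

```bash
cat >> h.py <<'E'
from scipy.optimize import least_squares, minimize
def tubepts(L=.17,r=.014,pitch=np.radians(30)):
    a=np.linspace(0,2*np.pi,24,endpoint=False)
    P=np.array([[x,r*np.cos(t),r*np.sin(t)] for x in(-L/2,L/2) for t in a])
    c,s=np.cos(pitch),np.sin(pitch); return P@np.array([[c,0,-s],[0,1,0],[s,0,c]]).T
E
python3 - <<'E'
from h import *
import pickle
D=pickle.load(open("d0.pkl","rb")); T=D["top"]; W1,W2,W3=[pickle.load(open(f"w{i}.pkl","rb")) for i in(1,2,3)]
# rack from tube top-end centres
hi={-1:[(W3,(428,92)),(T,(169.9/.64,171.4/.64))],1:[(W3,(260,95)),(T,(135.3/.64,170.7/.64))]}
def res(v,views):
    o=[]
    for s,l in hi.items():
        P=Rz(v[2])@[-.013+.0736,s*.045,.130]+[v[0],v[1],0]
        for c,p in l:
            if any(c is q for q in views): o+=list((proj(c,P)[0]-(np.array(p)+.5)*.64+.5)*c["t"][2:]**0)
    return o
for vs in((W3,T),(W3,),(T,)):
    r=least_squares(res,[.53,.29,.05],args=(vs,)); print("rack",r.x.round(4),np.abs(r.fun).max().round(2))
# per-tube silhouettes
tp=[tubepts()]
for n,h0,h1,s0,y0 in [("brass",18,26,110,.333),("copper",4,13,110,.245)]:
  for c,nm in((W3,"w3"),(T,"top")):
    H=hsv(c); print(nm,n,[H[int(round(p[1])),int(round(p[0]))].tolist() for p in proj(c,[[.514,y0,.1],[.514,.289,.075]])])
# caps etc
def dofit(n,c,mask,parts,P,z,r,a0):
    m=near(c,mask.astype(np.uint8),[P[0],P[1],.03],r); 
    o=fit([(c,m.astype(float))],parts,[P[0],P[1],a0],z); print(n,m.sum(),o[0].round(4),round(o[1],3))
H=hsv(W1); dofit("cap",W1,((H[...,0]<5)|(H[...,0]>174))&(H[...,1]>150),CAP,[.606,-.275],0,70,-.39)
H=hsv(W2); m=((abs(H[...,0]-75)<15)&(H[...,1]>60)).astype(np.uint8); m=cv2.morphologyEx(m,cv2.MORPH_CLOSE,np.ones((31,31),np.uint8))
dofit("cradle",W2,m,PLATE,[.537,-.008],0,120,-.03)
print("screws/top plate corners", )
# saddle: V-bracket ends and deck; print hsv samples
cv2.imwrite("pics/s1.png",np.hstack([cv2.resize(W1["color"][160:285,215:315],(480,600),interpolation=3)]))
E
```

```text
rack [ 0.5269  0.2864 -0.0128] 0.94
rack [ 0.5268  0.2863 -0.0129] 0.77
rack [ 0.5277  0.2878 -0.0131] 0.02
w3 brass [[20, 122, 186], [13, 132, 153]]
top brass [[22, 166, 161], [14, 163, 133]]
w3 copper [[11, 122, 184], [13, 132, 153]]
top copper [[11, 152, 158], [14, 163, 133]]
cap 3415 [ 0.6042 -0.2744 -0.3009] 0.039
cradle 12665 [ 0.5368 -0.0082 -0.028 ] 0.039
screws/top plate corners
```

View pics/s1.png

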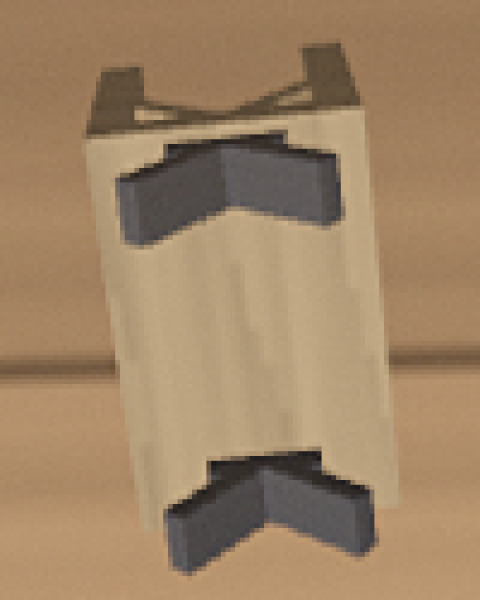

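Emit:
jog_arm(
  deltas="-0.2 -0.13 -0.97 0 -0.87 0.03;-0.2 -0.13 -0.97 0 -0.87 0.03;-0.2 -0.13 -0.97 0 -0.87 0.03;-0.2 -0.13 -0.97 0 -0.87 0.03;-0.2 -0.13 -0.97 0 -0.87 0.03;-0.2 -0.13 -0.97 0 -0.87 0.03;0 0 0 0 0 0;0 0 0 0 0 0",
  gripper=0.75,
  squeeze=50,
)

```text
time: 7.18
eef_pos: [0.4647, 0.2412, 0.1755]
tcp_rot: [0.966, -0.007, 0.259, -0.004]
contact_force: [0.3, 0.8, 0.5]
opening: 0.747
finger_force: 0.0
```

```bash
python3 - <<'E'
from h import *
import pickle
from scipy.spatial.transform import Rotation as Ro
W1=pickle.load(open("w1.pkl","rb"))
q=np.array([(87,136),(363,107),(148,528),(398,505)])
px=np.array([215,160])+(q+.5)/4.8-.5
X=onz(W1,px,.06); print("deck corners",X.round(4).tolist(),"len",np.linalg.norm(X[0]-X[2]),np.linalg.norm(X[1]-X[3]),"wid",np.linalg.norm(X[0]-X[1]),np.linalg.norm(X[2]-X[3]))
def res(v):
    P=np.array([[.048,.03,.06],[.048,-.03,.06],[-.048,.03,.06],[-.048,-.03,.06]])@Rz(v[2]).T+[v[0],v[1],0]
    return (proj(W1,P)-px).ravel()
r=least_squares(res,[.463,-.308,.1]); print("saddle",r.x.round(4),r.fun.round(1))
s=get_state(); R=Ro.from_quat(s["tcp_rot"]).as_matrix(); print(s["eef_pos"].round(4),R.round(3).tolist(),s["qpos"].round(2))
W=cam("wrist"); pickle.dump(W,open("w4.pkl","wb")); cv2.imwrite("pics/w4.png",cv2.resize(W["color"],(800,600),interpolation=3))
E
```

```text
deck corners [[0.5087, -0.2763, 0.06], [0.5134, -0.335, 0.06], [0.414, -0.2855, 0.06], [0.4183, -0.3431, 0.06]] len 0.0951855715518923 0.09548544737075994 wid 0.05891221058200453 0.05776157033636691
saddle [ 0.4635 -0.31    0.0873] [-0.4  0.   0.6 -0.5 -1.1  0.7  0.9 -0.1]
[0.4647 0.2412 0.1755] [[0.866, -0.011, 0.5], [-0.016, -1.0, 0.005], [0.5, -0.012, -0.866]] [ 0.36 -0.17  2.26 -0.32  0.58  2.17]
```

View pics/w4.png

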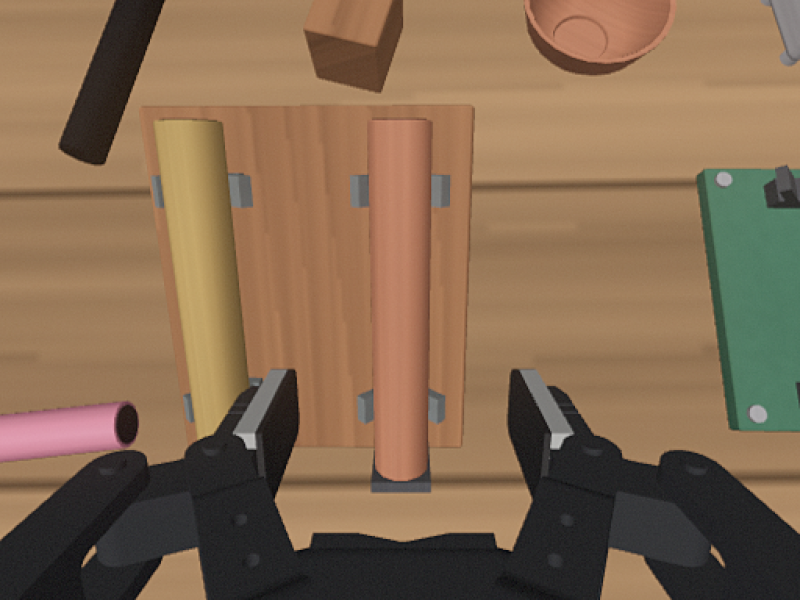

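w4: the copper tube is centred between the fingers (x≈402) and parallel to the tool; its neighbour brass clears the left finger. Going down along the slope normal.

Emit:
jog_arm(
  deltas="0.49 0.01 -0.88 0 0 0;0.49 0.01 -0.88 0 0 0;0.49 0.01 -0.88 0 0 0;0.49 0 -0.88 0 0 0;0.49 0 -0.88 0 0 0;0 0 0 0 0 0;0 0 0 0 0 0",
)

```text
time: 8.1
eef_pos: [0.5136, 0.242, 0.0873]
tcp_rot: [0.966, -0.007, 0.259, -0.004]
contact_force: [-0.1, -0.1, -0.3]
opening: 0.747
finger_force: 0.0
```

Emit:
jog_arm(
  deltas="0 0 0 0 0 0;0 0 0 0 0 0;0 0 0 0 0 0;0 0 0 0 0 0;0 0 0 0 0 0;0 0 0 0 0 0",
  gripper=0,
)

```text
time: 8.85
eef_pos: [0.5128, 0.2429, 0.0872]
tcp_rot: [0.966, -0.006, 0.259, -0.005]
contact_force: [-3.9, 4.0, 3.7]
opening: 0.31
finger_force: 48.9
```

Emit:
jog_arm(
  deltas="-0.48 0 0.86 0 0 0;-0.48 0 0.86 0 0 0;-0.48 0 0.86 0 0 0;-0.48 0 0.86 0 0 0;-0.2 -0.5 0.5 0 0 0;0.5 -1 0 0 0.75 -0.02;0.5 -1 0 0 0.75 -0.02;0.5 -1 0 0 0.75 -0.02;0.5 -1 0 0 0.75 -0.02;0.5 -1 0 0 0.75 -0.02;0.5 -1 0 0 0.75 -0.02;0.5 -1 0 0 0.73 -0.02;0 -1 0 0 0 0;0 -1 0 0 0 0;0 -1 0 0 0 0;0 -1 0 0 0 0;0 -1 0 0 0 0;0 0 0 0 0 0",
)

```text
time: 11.1
eef_pos: [0.5402, -0.0098, 0.1649]
tcp_rot: [1.0, -0.015, -0.0, -0.0]
contact_force: [0.4, 0.0, -1.5]
opening: 0.306
finger_force: 50.5
```

```bash
cat > st.py <<'E'
from h import *
from scipy.spatial.transform import Rotation as Ro
import sys,pickle
s=get_state(); R=Ro.from_quat(s["tcp_rot"]).as_matrix(); print(s["time"],s["eef_pos"].round(4),"yaw",np.arctan2(R[1,0],R[0,0]).round(4),"z",R[:,2].round(4),s["qpos"].round(2))
if len(sys.argv)>1:
    W=cam("wrist"); pickle.dump(W,open(sys.argv[1]+".pkl","wb")); cv2.imwrite(f"pics/{sys.argv[1]}.png",cv2.resize(W["color"],(800,600),interpolation=3))
E
python3 st.py w5; python3 - <<'E'
from h import *
import pickle
W=pickle.load(open("w5.pkl","rb")); H=hsv(W); m=((abs(H[...,0]-75)<15)&(H[...,1]>60)).astype(np.uint8)
m=cv2.morphologyEx(m,cv2.MORPH_CLOSE,np.ones((5,5),np.uint8)); ys,xs=np.nonzero(m); print(xs.min(),xs.max(),ys.min(),ys.max())
W2=pickle.load(open("w2.pkl","rb")); H=hsv(W2); g=(abs(H[...,0]-75)<15)&(H[...,1]>60)
# screws: low-sat light blobs inside plate hull
sc=((H[...,1]<50)&(H[...,2]>130)).astype(np.uint8); n,l,st,ce=cv2.connectedComponentsWithStats(sc)
p=[c for c,s in zip(ce[1:],st[1:]) if 5<s[4]<120 and 200<c[0]<320 and 60<c[1]<230]; X=onz(W2,p,.0125)
print(np.round(X,4).tolist(),X.mean(0))
E
```

```text
11.1 [ 0.5402 -0.0098  0.1649] yaw -0.0306 z [-5.e-04  9.e-04 -1.e+00] [-0.21  0.08  1.98  0.    1.08  1.39]
0 511 82 383
[[0.6136, 0.0303, 0.0125], [0.6115, -0.0502, 0.0125], [0.4628, 0.0339, 0.0125], [0.4608, -0.0466, 0.0125]] [ 0.5371528  -0.00815276  0.0125    ]
```

View pics/w5.png

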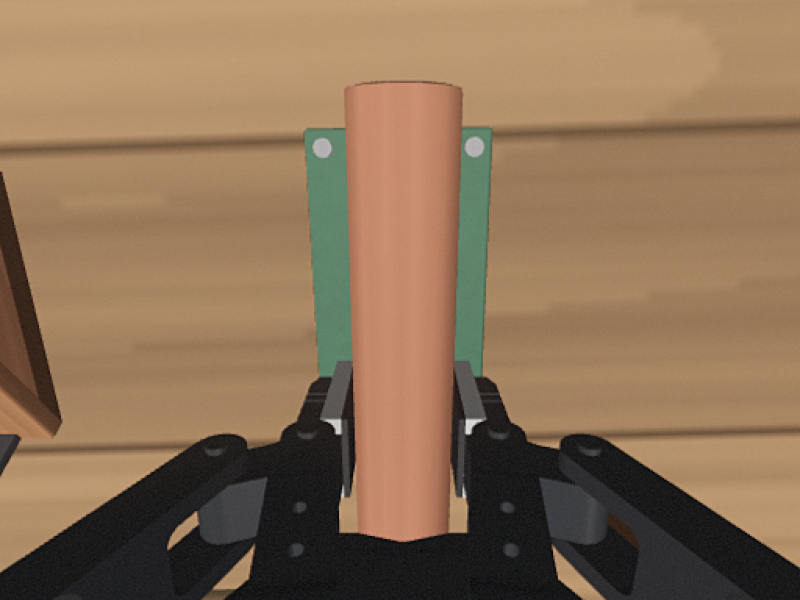

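w5: the tube is held along the cradle, far end at (404,85), with the plate's far screws at (322,148) and (475,147) symmetric about it.

```bash
python3 - <<'E'
from h import *
import pickle
W=pickle.load(open("w5.pkl","rb"))
for z in(.150,.160,.165,.170):
  for L in(.08,.085,.09):
    P=tubepts(pitch=0)@Rz(-.0306).T+[.5402,-.0098,z]; P+=Rz(-.0306)@[L-.085,0,0]
    q=proj(W,P[24:])/.64; print(z,L,q[:,0].min().round(),q[:,0].max().round(),q[:,1].min().round(),q[:,1].max().round())
E
```

```text
0.15 0.08 347.0 454.0 116.0 121.0
0.15 0.085 346.0 455.0 93.0 103.0
0.15 0.09 346.0 456.0 69.0 84.0
0.16 0.08 342.0 458.0 114.0 120.0
0.16 0.085 342.0 459.0 88.0 100.0
0.16 0.09 341.0 460.0 63.0 79.0
0.165 0.08 340.0 461.0 112.0 119.0
0.165 0.085 339.0 462.0 86.0 98.0
0.165 0.09 338.0 462.0 59.0 77.0
0.17 0.08 337.0 463.0 111.0 118.0
0.17 0.085 336.0 464.0 83.0 96.0
0.17 0.09 335.0 465.0 54.0 74.0
```

Emit:
jog_arm(
  deltas="-0.025 0.02 -0.94 0 0 0.01;-0.025 0.02 -0.94 0 0 0.01;-0.025 0.02 -0.94 0 0 0.01;-0.025 0.02 -0.94 0 0 0.01;-0.025 0.02 -0.94 0 0 0.01;-0.025 0.02 -0.94 0 0 0.01;0 0 -0.2 0 0 0;0 0 -0.15 0 0 0;0 0 0 0 0 0;0 0 0 0 0 0",
)

```text
time: 12.4
eef_pos: [0.5377, -0.006, 0.0457]
tcp_rot: [1.0, -0.011, 0.0, -0.0]
contact_force: [-0.5, 0.6, -2.8]
opening: 0.309
finger_force: 50.5
```

Emit:
jog_arm(
  deltas="0 -0.08 -0.05 0 0 0;0 0 -0.05 0 0 0;0 0 -0.05 0 0 0;0 0 0 0 0 0",
)

```text
time: 12.9
eef_pos: [0.5372, -0.0075, 0.0422]
tcp_rot: [1.0, -0.011, -0.001, -0.001]
contact_force: [-0.8, 0.1, 0.7]
opening: 0.312
finger_force: 50.9
```

Emit:
jog_arm(
  deltas="0 0 -0.05 0 0 0;0 0 0 0 0 0",
)

```text
time: 13.15
eef_pos: [0.5372, -0.0075, 0.0421]
tcp_rot: [1.0, -0.011, -0.001, -0.001]
contact_force: [-3.9, 0.5, 6.5]
opening: 0.312
finger_force: 51.5
```

Emit:
jog_arm(
  deltas="0 0 0 0 0 0;0 0 0 0 0 0;0 0 0 0 0 0;0 0 0 0 0 0",
  gripper=0.65,
)

```text
time: 13.65
eef_pos: [0.5371, -0.0075, 0.0408]
tcp_rot: [1.0, -0.011, -0.001, -0.001]
contact_force: [-0.4, 0.1, 0.1]
opening: 0.653
finger_force: 0.0
```

```bash
python3 st.py w6
```

```text
13.65 [ 0.5371 -0.0075  0.0408] yaw -0.0224 z [-0.001   0.0011 -1.    ] [-0.2   0.26  2.04  0.    0.84  1.39]
```

Emit:
jog_arm(
  deltas="0 0 1 0 0 0;0 0 1 0 0 0;0 0 1 0 0 0;0 0 1 0 0 0;0 0 1 0 0 0",
)

```text
time: 14.32
eef_pos: [0.537, -0.0074, 0.1415]
tcp_rot: [1.0, -0.011, -0.001, -0.001]
contact_force: [1.0, -0.5, -0.1]
opening: 0.648
finger_force: 0.0
```

```bash
python3 st.py w7
```

```text
14.325 [ 0.537  -0.0074  0.1415] yaw -0.0224 z [-0.0011  0.0011 -1.    ] [-0.2   0.1   2.    0.    1.04  1.39]
```

Emit:
jog_arm(
  deltas="-0.245 -1 0.14 0 0 0.073;-0.245 -1 0.14 0 0 0.073;-0.245 -1 0.14 0 0 0.073;-0.245 -1 0.14 0 0 0.073;-0.245 -1 0.14 0 0 0.073;-0.245 -1 0.14 0 0 0.073;-0.245 -1 0.14 0 0 0.073;-0.245 -1 0.14 0 0 0.073;-0.245 -1 0.14 0 0 0.073;-0.245 -1 0.14 0 0 0.073;-0.245 -1 0.14 0 0 0.073;-0.245 -1 0.14 0 0 0.073;-0.245 -1 0.14 0 0 0.073;-0.245 -1 0.14 0 0 0.073;-0.245 -1 0.14 0 0 0.073;0 0 0 0 0 0;0 0 0 0 0 0",
  gripper=1,
)

```text
time: 16.5
eef_pos: [0.4635, -0.3068, 0.1823]
tcp_rot: [0.999, 0.043, -0.001, -0.001]
contact_force: [-0.0, -0.2, 0.6]
opening: 1.0
finger_force: 0.0
```

```bash
python3 st.py w8; python3 - <<'E'
from h import *
import pickle
T=cam("top"); pickle.dump(T,open("t1.pkl","wb"))
a=T["color"][150:240,215:305]; b=pickle.load(open("w8.pkl","rb"))["color"]
cv2.imwrite("pics/p9.png",np.hstack([cv2.resize(a,(400,400),interpolation=3),cv2.resize(b[20:300,116:396],(400,400))]))
E
```

```text
16.5 [ 0.4635 -0.3068  0.1823] yaw 0.087 z [-0.0016  0.0019 -1.    ] [-0.77  0.09  1.93  0.    1.12  0.72]
```

View pics/p9.png

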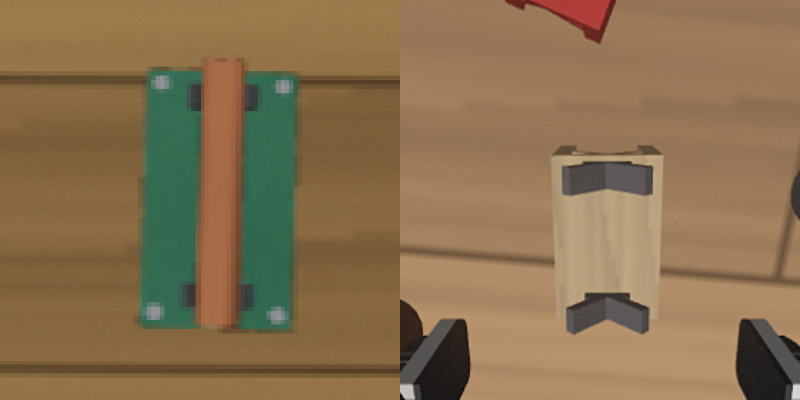

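The left crop shows the copper tube seated in both brackets, centred. The right one shows the saddle squared to the tool: far deck corners at crop (552,155) and (662,155), near corners at (557,319) and (660,319).

```bash
python3 - <<'E'
from h import *
import pickle
W=pickle.load(open("w8.pkl","rb"))
q=np.array([(152,155),(262,155),(157,319),(260,319)])
px=np.array([116,20])+(q+.5)/1.4286-.5
X=onz(W,px,.06);print(X.round(4).tolist())
def res(v):
    P=np.array([[.048,.03,.06],[.048,-.03,.06],[-.048,.03,.06],[-.048,-.03,.06]])@Rz(v[2]).T+[v[0],v[1],0]
    return (proj(W,P)-px).ravel()
r=least_squares(res,[.463,-.308,.1]); print("saddle",r.x.round(4),r.fun.round(1))
E
```

```text
[[0.5082, -0.2763, 0.06], [0.5133, -0.3344, 0.06], [0.4126, -0.2845, 0.06], [0.4179, -0.3452, 0.06]]
saddle [ 0.463  -0.3101  0.0962] [-0.9  0.3  1.3 -0.4  0.4  0.3 -0.8 -0.2]
```

Emit:
jog_arm(
  deltas="0 -0.1 -0.7 0 0 0.04;0 -0.06 -0.9 0 0 0;0 0 -1 0 0 0;0 0 -1 0 0 0;0 0 -1 0 0 0;0 0 -1 0 0 0;0 0 -1 0 0 0;0 0 -0.5 0 0 0;0 0 0 0 0 0;0 0 0 0 0 0",
)

```text
time: 17.85
eef_pos: [0.4641, -0.3111, 0.0416]
tcp_rot: [0.999, 0.046, -0.0, 0.0]
contact_force: [-0.4, 0.2, 0.1]
opening: 0.999
finger_force: 0.0
```

Emit:
jog_arm(
  deltas="0 0 0 0 0 0;0 0 0 0 0 0;0 0 0 0 0 0;0 0 0 0 0 0",
  gripper=0,
)

```text
time: 18.35
eef_pos: [0.4642, -0.3111, 0.0419]
tcp_rot: [0.999, 0.045, 0.0, -0.0]
contact_force: [0.5, 1.1, 4.2]
opening: 0.697
finger_force: 55.9
```

```bash
python3 st.py
```

```text
18.35 [ 0.4642 -0.3111  0.0419] yaw 0.091 z [ 2.e-04  0.e+00 -1.e+00] [-0.77  0.3   1.99  0.    0.85  0.71]
```

Emit:
jog_arm(
  deltas="0 0 0.6 0 0 0;0 0 1 0 0 0;0 0 1 0 0 0;0.247 1 1 0 0 -0.078;0.247 1 0.8 0 0 -0.078;0.247 1 0 0 0 -0.078;0.247 1 0 0 0 -0.078;0.247 1 0 0 0 -0.078;0.247 1 0 0 0 -0.078;0.247 1 0 0 0 -0.078;0.247 1 0 0 0 -0.078;0.247 1 0 0 0 -0.078;0.247 1 0 0 0 -0.078;0.247 1 0 0 0 -0.078;0.247 1 0 0 0 -0.078;0.247 1 0 0 0 -0.078;0.247 1 0 0 0 -0.078;0.247 1 0 0 0 -0.078;0 0.15 0 0 0 0;0 0 0 0 0 0",
)

```text
time: 20.85
eef_pos: [0.5375, -0.0079, 0.1293]
tcp_rot: [1.0, -0.013, -0.0, -0.0]
contact_force: [0.1, -0.8, -2.8]
opening: 0.695
finger_force: 55.1
```

```bash
python3 st.py w9; python3 - <<'E'
from h import *
import pickle
# seated copper tube from w7: rim far end & lateral
for n in("w7","w9"):
  W=pickle.load(open(n+".pkl","rb")); H=hsv(W); m=(abs(H[...,0]-11)<=2)&(H[...,1]>105)&(H[...,2]>120)
  np.set_printoptions(linewidth=150)
  q=proj(W,[[.537+.08,-.0085,.056],[.537+.085,-.0085,.042],[.537+.06,-.0085,.056],[.537+.04,-.0085,.056]])
  for p in q[[0,2,3]]:
    r=int(round(p[1])); x=np.nonzero(m[r,int(p[0])-60:int(p[0])+60])[0]+int(p[0])-60
    if len(x): print(n,r,p.round(1),x.min(),x.max(), onz(W,[[(x.min()+x.max())/2,r]],.046).round(4))
  c=int(q[0][0]); print("end col",q.round(1).tolist(), np.nonzero(m[:,c])[0][:5])
E
```

```text
20.85 [ 0.5375 -0.0079  0.1293] yaw -0.0253 z [-9.e-04  6.e-04 -1.e+00] [-0.2   0.12  2.01  0.    1.01  1.39]
w7 81 [255.8  81.4] 238 278 [[ 0.6175 -0.0099  0.046 ]]
w7 115 [256.5 114.5] 238 277 [[ 0.596  -0.0091  0.046 ]]
w7 146 [257.2 145.8] 239 276 [[ 0.5752 -0.0086  0.046 ]]
end col [[255.8, 81.4], [255.7, 74.0], [256.5, 114.5], [257.2, 145.8]] [72 73 74 75 76]
w9 82 [254.5  81.7] 236 277 [[ 0.6171 -0.0096  0.046 ]]
w9 117 [255.4 116.8] 236 278 [[ 0.5961 -0.0094  0.046 ]]
w9 150 [256.3 149.9] 237 276 [[ 0.5752 -0.0085  0.046 ]]
end col [[254.5, 81.7], [254.5, 73.9], [255.4, 116.8], [256.3, 149.9]] [70 71 72 73 74]
```

Emit:
jog_arm(
  deltas="0.03 0 -1 0 0 0;0 0 -1 0 0 0;0 0 -1 0 0 0;0 0 -0.4 0 0 0;0 0 -0.1 0 0 0;0 0 0 0 0 0;0 0 0 0 0 0",
)

```text
time: 21.78
eef_pos: [0.539, -0.0078, 0.0599]
tcp_rot: [1.0, -0.013, 0.0, -0.0]
contact_force: [0.1, 0.9, -2.8]
opening: 0.694
finger_force: 55.2
```

Emit:
jog_arm(
  deltas="-0.02 0 -0.15 0 0 0;0 0 -0.1 0 0 0;0 0 -0.05 0 0 0;0 0 0 0 0 0",
)

```text
time: 22.28
eef_pos: [0.5382, -0.0076, 0.054]
tcp_rot: [1.0, -0.013, -0.001, -0.0]
contact_force: [-3.7, 0.8, 5.6]
opening: 0.697
finger_force: 55.8
```

Emit:
jog_arm(
  deltas="0 0 0 0 0 0;0 0 0 0 0 0;0 0 0 0 0 0;0 0 0 0 0 0",
  gripper=0.95,
)

```text
time: 22.78
eef_pos: [0.5379, -0.0077, 0.0528]
tcp_rot: [1.0, -0.013, -0.0, -0.001]
contact_force: [0.1, -0.2, 0.5]
opening: 0.951
finger_force: 0.0
```

Emit:
jog_arm(
  deltas="0 0 1 0 0 0;0 0 1 0 0 0;0 0 1 0 0 0;0 0 1 0 0 0;0 0 1 0 0 0;0 0 0 0 0 0",
)

```text
time: 23.52
eef_pos: [0.5392, -0.0079, 0.1547]
tcp_rot: [1.0, -0.013, 0.002, -0.0]
contact_force: [0.9, -0.5, -0.4]
opening: 0.953
finger_force: 0.0
```

```bash
python3 st.py w10; python3 - <<'E'
from h import *
import pickle
W=pickle.load(open("w10.pkl","rb"))
# pale/dark saddle: project predicted pose and compare pale deck mask columns along rows
p=[.5374,-.0078,.012,-.026]
H=hsv(W); m=(H[...,1]<110)&(H[...,2]>110)&(abs(H[...,0]-20)<8)
for x in(.02,.0,-.02):
  a=proj(W,[Rz(p[3])@[x,.03,.06]+p[:3],Rz(p[3])@[x,-.03,.06]+p[:3]])
  r=int(round(a[:,1].mean())); xs=np.nonzero(m[r,150:360])[0]+150
  print(a.round(1).tolist(), xs.min() if len(xs) else None, xs.max() if len(xs) else None)
a=proj(W,[Rz(p[3])@[s*.048,0,.06]+p[:3] for s in(1,-1)]);c=int(a[0,0])+12
print(a.round(1).tolist(), H[int(a[0,1])-8:int(a[0,1])+8,c].tolist())
E
```

```text
23.525 [ 0.5392 -0.0079  0.1547] yaw -0.0259 z [ 3.1e-03  2.0e-04 -1.0e+00] [-0.2   0.09  1.99  0.    1.06  1.39]
[[211.8, 179.5], [301.8, 179.5]] 150 359
[[213.0, 207.7], [300.7, 207.7]] 150 359
[[214.1, 234.5], [299.6, 234.5]] 150 358
[[256.8, 137.3], [256.8, 269.8]] [[9, 116, 182], [10, 118, 182], [10, 120, 181], [10, 119, 182], [9, 117, 186], [10, 122, 172], [13, 111, 103], [18, 91, 76], [17, 96, 119], [18, 85, 172], [18, 86, 181], [18, 84, 179], [17, 85, 186], [18, 89, 170], [174, 36, 35], [14, 55, 51]]
```

Emit:
jog_arm(
  deltas="0 1 1 0 0 0;0 1 1 0 0 0;0 1 1 0 0 0;-0.27 1 0 0 0 0;-0.27 1 0 0 0 0;-0.27 1 0 0 0 0;-0.27 1 0 0 0 0;-0.27 1 0 0 0 0;-0.27 1 0 0 0 0;-0.27 1 0 0 0 0;-0.27 1 0 0 0 0;-0.27 1 0 0 -0.87 0.02;-0.27 1 0 0 -0.87 0.02;-0.27 1 0 0 -0.87 0.02;-0.27 1 0 0 -0.87 0.02;-0.27 1 0 0 -0.87 0.02;-0.27 1 0 0 -0.87 0.02;0 0 -1 0 0 0;0 0 -1 0 0 0;0 0 0 0 0 0",
  gripper=0.75,
)

```text
time: 26.08
eef_pos: [0.4598, 0.3314, 0.1685]
tcp_rot: [0.967, -0.006, 0.254, -0.002]
contact_force: [0.3, -0.2, -0.5]
opening: 0.75
finger_force: 0.0
```

```bash
python3 st.py w11; python3 - <<'E'
from h import *
import pickle
W=pickle.load(open("w11.pkl","rb")); H=hsv(W); m=(abs(H[...,0]-20)<=2)&(H[...,1]>100)&(H[...,2]>110)
# tube axis predicted; compare mask centre columns
c,s=np.cos(np.pi/6),np.sin(np.pi/6)
for u in(.08,.06,.04,.02,0):
  P=Rz(-.013)@[u*c,0,u*s]+[.5146,.3318,.0875]; q=proj(W,P)[0]; r=int(round(q[1])); row=m[r,int(q[0])-50:int(q[0])+50].astype(np.uint8)
  n,l,st,ce=cv2.connectedComponentsWithStats(row[None]); k=1+np.argmax(st[1:,4]); print(u,q.round(1),st[k,0]+int(q[0])-50,st[k,2],ce[k,0]+int(q[0])-50)
E
```

```text
26.075 [0.4598 0.3314 0.1685] yaw -0.0139 z [ 0.4919  0.0011 -0.8706] [ 0.55 -0.02  2.14 -0.45  0.63  2.45]
0.08 [256.1  68.5] 235 41 255.0
0.06 [256.2 100.7] 235 41 255.0
0.04 [256.2 131. ] 236 40 255.5
0.02 [256.3 159.8] 237 38 255.5
0 [256.3 187.1] 237 37 255.0
```

Emit:
jog_arm(
  deltas="0.74 0.04 -0.58 0 -0.09 0;0.5 0 -0.866 0 0 0;0.5 0 -0.866 0 0 0;0.5 0 -0.866 0 0 0;0.5 0 -0.866 0 0 0;0 0 0 0 0 0;0 0 0 0 0 0",
)

```text
time: 27.0
eef_pos: [0.5174, 0.3334, 0.0929]
tcp_rot: [0.965, -0.006, 0.262, -0.004]
contact_force: [0.7, 0.6, -0.3]
opening: 0.746
finger_force: 0.0
```

Emit:
jog_arm(
  deltas="0 0 0 0 0 0;0 0 0 0 0 0;0 0 0 0 0 0;0 0 0 0 0 0;0 0 0 0 0 0",
  gripper=0,
)

```text
time: 27.62
eef_pos: [0.5171, 0.3329, 0.0931]
tcp_rot: [0.965, -0.006, 0.262, -0.003]
contact_force: [-3.4, -3.5, 6.3]
opening: 0.308
finger_force: 48.8
```

```bash
python3 st.py
```

```text
27.625 [0.5171 0.3329 0.0931] yaw -0.0163 z [ 0.506   0.0031 -0.8625] [ 0.5   0.19  2.08 -0.57  0.46  2.54]
```

Emit:
jog_arm(
  deltas="-0.5 0 0.866 0 0 0;-0.5 0 0.866 0 0 0;-0.5 0 0.866 0 0 0;-0.5 0 0.866 0 0 0;0 -0.5 0.75 0 0 0;0 -0.5 0.75 0 0 0;0.46 -1 0 0 0.748 -0.015;0.46 -1 0 0 0.748 -0.015;0.46 -1 0 0 0.748 -0.015;0.46 -1 0 0 0.748 -0.015;0.46 -1 0 0 0.748 -0.015;0.46 -1 0 0 0.748 -0.015;0.46 -1 0 0 0.748 -0.015;0 -1 0 0 0 0;0 -1 0 0 0 0;0 -1 0 0 0 0;0 -1 0 0 0 0;0 -1 0 0 0 0;0 -1 0 0 0 0;0 -1 0 0 0 0",
)

```text
time: 30.12
eef_pos: [0.5415, 0.0318, 0.1914]
tcp_rot: [1.0, -0.012, 0.003, -0.001]
contact_force: [0.8, 0.9, -2.2]
opening: 0.311
finger_force: 50.2
```

Emit:
jog_arm(
  deltas="0 -1 0 0 0 0;0 -1 0 0 0 0;0 0 0 0 0 0;0 0 0 0 0 0",
)

```text
time: 30.62
eef_pos: [0.5415, -0.0069, 0.1913]
tcp_rot: [1.0, -0.012, 0.003, -0.001]
contact_force: [0.2, 0.2, -2.7]
opening: 0.314
finger_force: 50.2
```

```bash
python3 st.py w12; python3 - <<'E'
from h import *
import pickle
W=pickle.load(open("w12.pkl","rb")); H=hsv(W); m=(abs(H[...,0]-20)<=3)&(H[...,1]>100)&(H[...,2]>100)
s=get_state(); p=s["eef_pos"]
for off,dz in((-.005,-.0036),(0,0),(-.005,-.008)):
  P=tubepts(pitch=0)@Rz(-.026).T+p+Rz(-.026)@[off,0,dz]; q=proj(W,P[24:]); print(off,dz,q.min(0).round(1),q.max(0).round(1))
c=int(q[:,0].mean()); print("col",[np.nonzero(m[:140,x])[0][:3].tolist() for x in(c-8,c,c+8)])
for r in(80,100,120,140,160): 
  n,l,st,ce=cv2.connectedComponentsWithStats(m[r:r+1].astype(np.uint8)); 
  k=l[0,c]; print(r,st[k,0],st[k,0]+st[k,2]-1, c)
cv2.imwrite("pics/w12.png",cv2.resize(W["color"],(800,600),interpolation=3))
E
```

```text
30.625 [ 0.5415 -0.0069  0.1913] yaw -0.0247 z [ 0.0062  0.0018 -1.    ] [-0.2   0.05  1.96  0.    1.13  1.39]
-0.005 -0.0036 [218.5  72.5] [293.2  76.8]
0 0 [216.8  55. ] [294.7  63.2]
-0.005 -0.008 [219.8  73.3] [292.   77.4]
col [[72, 73, 74], [72, 73, 74], [72, 73, 74]]
80 222 293 255
100 223 292 255
120 224 292 255
140 224 292 255
160 225 291 255
```

View pics/w12.png

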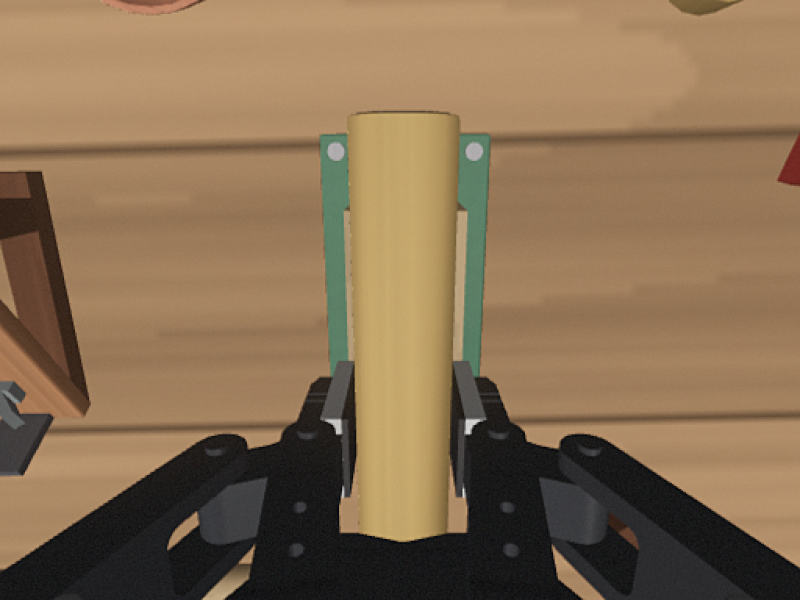

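w12: the brass tube is over the stack, axis at column 403, with the saddle deck edges (345 and 466) and the screws symmetric about it. Lowering.

Emit:
jog_arm(
  deltas="0.02 0 -1 0 0 0;0 0 -1 0 0 0;0 0 -1 0 0 0;0 0 -0.7 0 0 0;0 0 -0.2 0 0 0;0 0 -0.15 0 0 0;0 0 0 0 0 0;0 0 0 0 0 0",
)

```text
time: 31.68
eef_pos: [0.5424, -0.007, 0.111]
tcp_rot: [1.0, -0.012, 0.004, -0.001]
contact_force: [0.5, -1.1, -2.0]
opening: 0.307
finger_force: 50.2
```

Emit:
jog_arm(
  deltas="0 0 -0.15 0 0 0;0 0 -0.1 0 0 0;0 0 -0.05 0 0 0;0 0 0 0 0 0",
)

```text
time: 32.17
eef_pos: [0.5418, -0.0068, 0.1042]
tcp_rot: [1.0, -0.012, 0.003, -0.001]
contact_force: [-0.4, 0.1, -2.6]
opening: 0.31
finger_force: 50.2
```

Emit:
jog_arm(
  deltas="0 0 -0.07 0 0 0;0 0 -0.05 0 0 0;0 0 0 0 0 0",
)

```text
time: 32.55
eef_pos: [0.5422, -0.0072, 0.1024]
tcp_rot: [1.0, -0.012, 0.004, -0.0]
contact_force: [-1.3, -1.9, 1.3]
opening: 0.311
finger_force: 50.5
```

Emit:
jog_arm(
  deltas="0 0 -0.03 0 0 0;0 0 0 0 0 0",
)

```text
time: 32.8
eef_pos: [0.5424, -0.0072, 0.1021]
tcp_rot: [1.0, -0.012, 0.004, -0.0]
contact_force: [-1.2, -2.2, 3.8]
opening: 0.311
finger_force: 50.8
```

Emit:
jog_arm(
  deltas="0 0 0 0 0 0;0 0 0 0 0 0;0 0 0 0 0 0;0 0 0 0 0 0",
  gripper=0.65,
)

```text
time: 33.3
eef_pos: [0.5418, -0.0067, 0.1011]
tcp_rot: [1.0, -0.012, 0.003, -0.001]
contact_force: [0.3, 0.4, -0.3]
opening: 0.646
finger_force: 0.0
```

Emit:
jog_arm(
  deltas="0 0 1 0 0 0;0 0 1 0 0 0;0 0 1 0 0 0;0 0 1 0 0 0;0 0 0 0 0 0",
)

```text
time: 33.92
eef_pos: [0.5431, -0.007, 0.1832]
tcp_rot: [1.0, -0.012, 0.005, -0.0]
contact_force: [-0.2, -0.4, -0.2]
opening: 0.655
finger_force: 0.0
```

```bash
python3 st.py w13; python3 - <<'E'
from h import *
import pickle
W=pickle.load(open("w13.pkl","rb")); H=hsv(W); m=(abs(H[...,0]-20)<=3)&(H[...,1]>100)&(H[...,2]>100)
P=tubepts(pitch=0)@Rz(-.026).T+[.537,-.008,.098]; q=proj(W,P[24:]); print("pred end",q.min(0).round(1),q.max(0).round(1))
c=int(q[:,0].mean()); print("col",[np.nonzero(m[:200,x])[0][:3].tolist() for x in(c-8,c,c+8)])
for x in(.08,.06,.04):
  a=proj(W,[Rz(-.026)@[x,y,.098]+[.537,-.008,0] for y in(.014,-.014)]); r=int(round(a[0,1]))
  n,l,st,ce=cv2.connectedComponentsWithStats(m[r:r+1].astype(np.uint8)); k=l[0,c]; print(r,a[:,0].round(1),st[k,0],st[k,0]+st[k,2]-1)
E
```

```text
33.925 [ 0.5431 -0.007   0.1832] yaw -0.0244 z [ 1.050e-02  6.000e-04 -9.999e-01] [-0.2   0.06  1.97  0.    1.11  1.39]
pred end [236.4  84.1] [281.5  85.6]
col [[83, 84, 85], [83, 84, 85], [83, 84, 85]]
93 [236.6 281.3] 238 280
126 [237.1 280.6] 238 279
156 [237.6 279.9] 239 279
```

Emit:
jog_arm(
  deltas="0.22 -0.955 0 0 0.1 -0.2;0.22 -0.955 0 0 0 -0.2;0.22 -0.955 0 0 0 -0.2;0.22 -0.955 0 0 0 -0.2;0.22 -0.955 0 0 0 -0.2;0.22 -0.955 0 0 0 -0.2;0.22 -0.955 0 0 0 -0.2;0.22 -0.955 0 0 0 -0.2;0.22 -0.955 0 0 0 -0.2;0.22 -0.955 0 0 0 -0.2;0.22 -0.955 0 0 0 -0.2;0.22 -0.955 0 0 0 -0.2;0.22 -0.955 0 0 0 -0.2;0.22 -0.955 0 0 0 -0.2;0 0 0 0 0 0;0 0 0 0 0 0",
  gripper=1,
)

```text
time: 35.98
eef_pos: [0.6034, -0.274, 0.1811]
tcp_rot: [0.988, -0.152, -0.002, -0.001]
contact_force: [0.0, 0.7, 0.0]
opening: 1.002
finger_force: 0.0
```

```bash
python3 st.py w14; python3 - <<'E'
from h import *
import pickle
for n in("w14","w1"):
  W=pickle.load(open(n+".pkl","rb")); H=hsv(W); m=((H[...,0]<5)|(H[...,0]>174))&(H[...,1]>140)&(H[...,2]>40)
  m=near(W,m.astype(np.uint8),[.605,-.2745,.03],110)
  for a in(-.25,-.35):
    for z in(0,):
      o=fit([(W,m.astype(float))],CAP,[.605,-.2745,a],z); print(n,m.sum(),o[0].round(4),round(o[1],3))
  # top face only (brighter)
  t=(m>0)&(H[...,2]>150); cs,_=cv2.findContours(t.astype(np.uint8),0,2); k=max(cs,key=cv2.contourArea)
  b=cv2.approxPolyDP(k,6,True).reshape(-1,2); print(b.tolist(), onz(W,b,.056).round(4)[:,:2].tolist())
E
```

```text
35.975 [ 0.6034 -0.274   0.1811] yaw -0.3044 z [-0.0036  0.0029 -1.    ] [-0.58  0.32  1.66  0.    1.16  1.3 ]
w14 4644 [ 0.6049 -0.2746 -0.2956] 0.069
w14 4644 [ 0.605  -0.2745 -0.2978] 0.069
[[295, 155], [220, 156], [222, 213], [293, 213]] [[0.6194, -0.31], [0.6363, -0.2535], [0.5905, -0.2391], [0.5729, -0.2954]]
w1 3415 [ 0.6042 -0.2744 -0.2983] 0.039
w1 3415 [ 0.6042 -0.2744 -0.3007] 0.039
[[201, 55], [190, 107], [249, 124], [263, 73]] [[0.6359, -0.2534], [0.5899, -0.2391], [0.5722, -0.2952], [0.6187, -0.31]]
```

Emit:
jog_arm(
  deltas="0.07 -0.03 -0.7 0 0 0;0 0 -0.95 0 0 0;0 0 -1 0 0 0;0 0 -1 0 0 0;0 0 -1 0 0 0;0 0 -1 0 0 0;0 0 -1 0 0 0;0 0 -0.65 0 0 0;0 0 0 0 0 0;0 0 0 0 0 0",
)

```text
time: 37.28
eef_pos: [0.6055, -0.2752, 0.0361]
tcp_rot: [0.988, -0.152, -0.001, -0.001]
contact_force: [0.8, -0.2, 0.2]
opening: 0.998
finger_force: 0.0
```

Emit:
jog_arm(
  deltas="0 0 0 0 0 0;0 0 0 0 0 0;0 0 0 0 0 0;0 0 0 0 0 0",
  gripper=0,
)

```text
time: 37.78
eef_pos: [0.6058, -0.2753, 0.0366]
tcp_rot: [0.988, -0.152, -0.001, -0.0]
contact_force: [-0.6, 0.4, 5.2]
opening: 0.698
finger_force: 55.3
```

```bash
python3 st.py
```

```text
37.775 [ 0.6058 -0.2753  0.0366] yaw -0.3044 z [-0.0011  0.001  -1.    ] [-0.58  0.5   1.71  0.    0.93  1.3 ]
```

Emit:
jog_arm(
  deltas="0 0 0.6 0 0 0;0 0 1 0 0 0;0 0 1 0 0 0;0 0 1 0 0 0;-0.242 0.955 1 0 0 0.2;-0.242 0.955 1 0 0 0.2;-0.242 0.955 1 0 0 0.2;-0.242 0.955 1 0 0 0.2;-0.242 0.955 0.4 0 0 0.2;-0.242 0.955 0 0 0 0.2;-0.242 0.955 0 0 0 0.2;-0.242 0.955 0 0 0 0.2;-0.242 0.955 0 0 0 0.2;-0.242 0.955 0 0 0 0.2;-0.242 0.955 0 0 0 0.2;-0.242 0.955 0 0 0 0.2;-0.242 0.955 0 0 0 0.2;-0.242 0.955 0 0 0 0.19;0 0 0 0 0 0;0 0 0 0 0 0",
)

```text
time: 40.28
eef_pos: [0.5373, -0.0075, 0.1954]
tcp_rot: [1.0, -0.013, -0.002, -0.0]
contact_force: [1.0, 0.3, -1.4]
opening: 0.691
finger_force: 54.9
```

```bash
python3 st.py w15
```

```text
40.275 [ 0.5373 -0.0075  0.1954] yaw -0.0251 z [-3.2e-03  8.0e-04 -1.0e+00] [-0.2   0.04  1.96  0.    1.14  1.39]
```

Emit:
jog_arm(
  deltas="0.03 -0.02 -1 0 0 0;0 0 -1 0 0 0;0 0 -1 0 0 0;0 0 -0.7 0 0 0;0 0 -0.3 0 0 0;0 0 -0.1 0 0 0;0 0 0 0 0 0;0 0 0 0 0 0",
)

```text
time: 41.32
eef_pos: [0.5383, -0.0079, 0.1141]
tcp_rot: [1.0, -0.013, -0.001, -0.0]
contact_force: [0.6, 0.6, -1.5]
opening: 0.695
finger_force: 54.9
```

Emit:
jog_arm(
  deltas="0 0 -0.12 0 0 0;0 0 -0.08 0 0 0;0 0 -0.05 0 0 0;0 0 0 0 0 0",
)

```text
time: 41.82
eef_pos: [0.5379, -0.0079, 0.1088]
tcp_rot: [1.0, -0.013, -0.002, -0.001]
contact_force: [-1.6, 0.7, 1.8]
opening: 0.695
finger_force: 55.2
```

Contact came at the expected height (0.1086). Settle, release, rise.

Emit:
jog_arm(
  deltas="0 0 -0.03 0 0 0;0 0 0 0 0 0",
)

```text
time: 42.08
eef_pos: [0.5379, -0.0079, 0.1087]
tcp_rot: [1.0, -0.013, -0.002, -0.001]
contact_force: [-3.3, 1.7, 5.4]
opening: 0.698
finger_force: 55.7
```

Emit:
jog_arm(
  deltas="0 0 0 0 0 0;0 0 0 0 0 0;0 0 0 0 0 0;0 0 0 0 0 0",
  gripper=0.95,
)

```text
time: 42.58
eef_pos: [0.5377, -0.0079, 0.1076]
tcp_rot: [1.0, -0.013, -0.002, -0.001]
contact_force: [0.3, -0.1, 0.6]
opening: 0.951
finger_force: 0.0
```

Emit:
jog_arm(
  deltas="0 0 1 0 0 0;0 0 1 0 0 0;0 0 1 0 0 0;0 0 1 0 0 0;0 0 1 0 0 0;0 0 0 0 0 0;0 0 0 0 0 0;0 0 0 0 0 0",
)

```text
time: 43.58
eef_pos: [0.5371, -0.0077, 0.2063]
tcp_rot: [1.0, -0.013, -0.003, -0.001]
contact_force: [-0.2, -0.6, 0.9]
opening: 0.95
finger_force: 0.0
```

```bash
python3 st.py w16; python3 - <<'E'
from h import *
import pickle
W=pickle.load(open("w16.pkl","rb")); H=hsv(W); m=((H[...,0]<5)|(H[...,0]>174))&(H[...,1]>140)&(H[...,2]>40)
t=m&(H[...,2]>150); cs,_=cv2.findContours(t.astype(np.uint8),0,2); k=max(cs,key=cv2.contourArea)
b=cv2.approxPolyDP(k,6,True).reshape(-1,2); X=onz(W,b,.128); print(b.tolist(),X.round(4)[:,:2].tolist(),X.mean(0),[np.linalg.norm(X[i]-X[i-1]).round(4) for i in range(len(X))])
m2=(abs(H[...,0]-20)<=3)&(H[...,1]>100)&(H[...,2]>100)
q=proj(W,tubepts(pitch=0)@Rz(-.026).T+[.537,-.008,.098])[24:]; print("brass pred",q.min(0),q.max(0)); c=int(q[:,0].mean()); print(np.nonzero(m2[:200,c])[0][:2])
E
```

```text
43.575 [ 0.5371 -0.0077  0.2063] yaw -0.0255 z [-0.006   0.0017 -1.    ] [-0.2   0.03  1.95  0.    1.17  1.39]
[[212, 172], [215, 240], [301, 240], [304, 172]] [[0.5616, 0.0208], [0.5131, 0.022], [0.5117, -0.0375], [0.5601, -0.0387]] [ 0.53662019 -0.0083635   0.128     ] [np.float64(0.0595), np.float64(0.0485), np.float64(0.0595), np.float64(0.0484)]
brass pred [237.01072747  72.87767253] [278.16626453  74.84502204]
[72 73]
```

The cap measures (0.537, -0.008), level and square on the deck, and the brass tube is unmoved. Handing in.

```bash
python3 -c "
from plant import ctrl
print(ctrl.sign_off())"
```

```text
the job is handed in; nothing more can be done
None
```

The stack is built and handed in at about 44 s: copper tube, saddle, brass tube and cap all let go; each tube and the cap measured within about 1–2 mm of centre, the saddle's deck edge within 1 mm lengthwise (its sideways position follows the grip), no bystander was touched as far as I could tell, and the hand-in returned no verdict.

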